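# Lift and slide a dip-well hatch

### The job

I want to dip the well under the orange-handled hatch. Lift that hatch straight up off its recessed seat, slide it along its channels to the middle of the deck between the two wells, and leave it lying flat there. Keep the blue-handled hatch shut on its seat and leave the blue bottle standing where it is.

Things in the scene. Friction and masses are not known exactly. Their poses are not given: they have to be found in the camera images.
- trough: Fixed green trough 166 (x) x 388 (y) x 118 mm high. Origin: centre of underside, z up. Channels along y. Wells at y = +-126; grey deck between, y -70 to 70, top z = 80. Recess round each well: 112 long in y, seat at z = 68. Hatch edges run between walls at x = +-73 under lips reaching in to x = +-53 (underside z = 112, top 118), play 8 mm each way. End walls 80 high.
- hatch_orange: Loose aluminium hatch to be moved: plate 130 (x) x 96 (y) x 8 mm, orange bridge handle along x over its centre, bar 76 x 14 (y) x 12 high, its centre 48 mm above the plate's underside, legs at x = +-32 mm. About 0.4 kg. Origin: centre of the underside, z up. Starts flat in a recess over either well, axes along the trough's to 2 degrees. Lifts 12 mm to clear the recess, 36 mm at most before the lips.
- hatch_blue: Loose aluminium hatch to be left shut: plate 130 (x) x 96 (y) x 8 mm, blue bridge handle along x over its centre, bar 76 x 14 (y) x 12 high, its centre 48 mm above the plate's underside, legs at x = +-32 mm. About 0.4 kg. Origin: centre of the underside, z up. Starts flat in a recess over either well, axes along the trough's to 2 degrees. Lifts 12 mm to clear the recess, 36 mm at most before the lips.
- bottle: Blue plastic bottle, white twist cap, 66 mm diameter, 170 mm tall, standing loose beyond one end of the trough, some 320 mm from its centre. Origin: centre of underside. Other bystanders: a white bowl beyond the other end, an orange scoop and a steel dipstick on the trough's far (+x) side.

How it is judged:
By the outcome, as a careful person would: the job done as asked, in the order asked, and still so for the second after the job is handed in, with the robot touching nothing.
It also fails if it takes over 38 s, if anything falls off the work surface, if the arm or the gripper's body presses on something with over 40 N, if the wrist force passes 120 N, or if a joint passes its speed limit or range.

### The arm

A 6-joint arm with a two-finger parallel gripper is mounted at the origin on the work surface. World frame = base frame: x ahead of the robot, y to its left, z up, the work surface at z = 0. Lengths are in m, angles in degrees, forces in N, time in s.
With the tool pointing down it reaches from about 0.35 to 0.875 m from the base axis. Payload 4.2 kg.
Tool frame: the origin (TCP) lies midway between the tips of the shut fingers; the grasp point (between the pads) lies 19 mm behind it; y points along the fingers, z is the direction in which the jaws open and shut, and the axes are right-handed (so a half turn about y gives the same grasp; the last joint's range is limited). The gripper opens to 87 mm and grips with 3 to 60 N. Pads are 19 mm wide; open, the fingers measure 117 mm over their backs; the gripper's body (75 mm by 190 mm) begins 51 mm behind the grasp point.
Start: joints at [-59.267, 22.042, 0.453, 0, -68.411, -14.817], TCP at [0.171, -0.601, 0.223] pointing down, gripper open.
Joint ranges: [-179.83, 179.83], [-69.29, 118.12], [-61.27, 80.66], [-181.25, 117.63], [-171.15, -9.14], [-177.46, 177.46]. Speed limits (degrees/s): [159.86, 159.86, 180, 180, 180, 180].

### API

Orientations are given as [roll, pitch, yaw] about the fixed x, y, z axes, in that order (R = Rz(yaw) Ry(pitch) Rx(roll)).
In Python, from workcell import env gives the robot as it stands. The module is installed in compiled form; this text tells all that it offers. Calls block until the motion is done:
- env.goto(position, orientation): joint-space move of the TCP to a pose.
- env.move_straight(position, rotation=None, rate=0.15, force_limit=None): straight line of the TCP; rotation=None keeps the orientation; rate is the mean speed in m/s. With force_limit (N) it stops when the force on the tool has changed by that much, and returns True; else False.
- env.set_joints(angles): joint-space move.
- env.gripper_to(opening, grasp_force=None): opening from 0.0 (shut) to 1.0 (fully open); grasp_force is the grip in N (None keeps the last); returns when the fingers have stopped.
- env.dwell(seconds).
- env.inverse_kinematics(position, orientation): joint angles nearest the present ones, or None.
- env.read_state(): the state.
- env.grab_frame(name): name is "scene" or "top" or "wrist"; returns a dict with "image" (384x512x3 uint8, blue, green, red), "fx", "fy", "cx", "cy" (pixels), "position" and "orientation" of the camera in the world. Camera axes: x right, y up, looking along -z (the intrinsics and any distortion apply to the point x, -y, -z); pixel columns grow to the right and rows downward; lengths in m; the calibration is good to about 2 mm. A picture is of the moment at which its call begins. There is no depth.
A pose or a line that the arm cannot do raises env.Unreachable and nothing moves.
- env.close_job(): hands the job in, once; it reports no verdict.
Trained networks look in a picture, given as the dict that the camera call returned (one of the last four; its "shot" number tells which), for a name from the list of things; names that differ only in an ending like _2 or _b are one class to them, and where a whole thing is asked for, a point or a joint stands for the part that bears it (a point fixed in the world has none). Each returns a list of dicts, best first, with "score" (0 to 1); they miss things now and then, are a little off and sometimes report something else, mostly with a low value. They report only what shows in the picture. A call takes as long as a camera call.
- env.search_frame(picture, thing): "xyz" ([x, y, z] in m, in world coordinates, good to about 4 mm: the middle of the surface that is visible of it).
- env.trace(picture, thing): "mask" (384x512 bool, what is visible of it).
The state is a dict: "clock": time; "joint_positions": joint angles; "qvel": joint speeds; "joint_torque": joint torques, N m; "position": TCP position; "tool_rot": TCP orientation; "force": force on the tool from outside, world axes, zero at the start; "wrist_torque": the same for the moment, N m; "opening": opening from 0.0 (shut) to 1.0 (fully open).
Only numpy, scipy, OpenCV 4.12 (cv2) and the standard library are available. Lean on these libraries where they do the work, as an engineer would, in place of code of your own. Each camera call takes 0.05 s, during which the arm holds its last target.

## Working session

There is one attempt and no reset: what is moved stays moved. The work goes in short steps, each a Python script; the robot and the scene stay as the last script left them, time stands still between calls to the robot, and variables do not carry over. Pictures are saved under pics/ and viewed, and the job is handed in when it is done.

```bash
mkdir -p pics; python3 - <<'E'
from workcell import env
import cv2
s=env.read_state();print(s)
for n in("scene","top"):
    f=env.grab_frame(n);cv2.imwrite(f"pics/a_{n}.png",f["image"])
    print(n,{k:v for k,v in f.items() if k!="image"})
    for t in("trough","hatch_orange","hatch_blue","bottle"):
        print(t,[(d["score"],d["xyz"]) for d in env.search_frame(f,t)])
E
```

```text
{'clock': 0.0, 'joint_positions': array([-5.92656867e+01,  2.20914472e+01,  3.79725622e-01, -2.91566572e-02,
       -6.84122867e+01, -1.48179491e+01]), 'qvel': array([ 0.03255684,  0.00518006, -0.06270068,  0.01486566, -0.04365422,
       -0.06038352]), 'joint_torque': array([-2.04835965e-05, -3.90665281e+01,  1.87401474e+01,  4.22007456e+00,
        1.08029565e-02, -1.98030239e-04]), 'position': array([ 0.1712609 , -0.60044415,  0.22145159]), 'tool_rot': array([-8.98731856e+01,  5.52824267e-03,  1.59056135e+01]), 'force': array([ 0.29582885, -0.45795081, -0.14017463]), 'wrist_torque': array([ 0.01022945,  0.02942916, -0.03393111]), 'opening': 0.9985618361852285}
scene {'fx': 366.91138322143576, 'fy': 366.91138322143576, 'cx': 251.02534268536178, 'cy': 188.54733571624374, 'position': array([ 1.28042302, -0.60260843,  0.69802771]), 'orientation': array([57.03230067, -0.59309203, 47.75510218]), 'shot': 1}
trough [(0.76, [0.6189, -0.1173, 0.0789])]
hatch_orange []
hatch_blue [(0.91, [0.5587, 0.0359, 0.0736])]
bottle [(0.59, [0.5871, -0.4067, 0.0896])]
top {'fx': 380.10698741252236, 'fy': 380.10698741252236, 'cx': 258.0683163555245, 'cy': 188.67757467732662, 'position': array([0.45714541, 0.07509503, 1.07062971]), 'orientation': array([  4.54410049,  -0.65634918, -89.03047022]), 'shot': 2}
trough [(0.78, [0.5614, -0.0909, 0.1187])]
hatch_orange [(0.84, [0.5459, -0.2077, 0.0726])]
hatch_blue [(0.9, [0.5929, 0.0404, 0.0785])]
bottle [(0.6, [0.5543, -0.3903, 0.1097])]
```

View pics/a_scene.png

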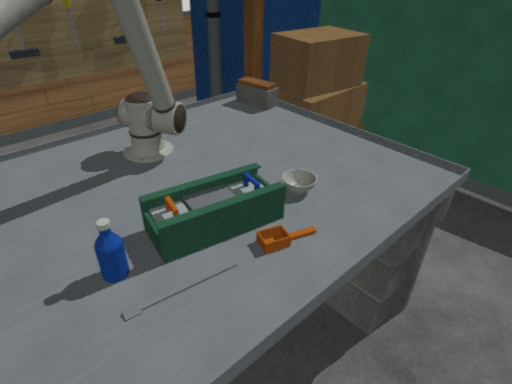

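View pics/a_top.png

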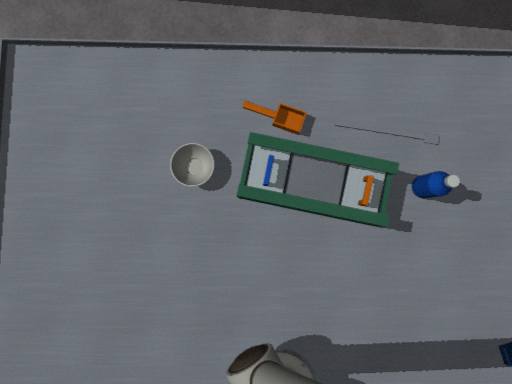

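Top view: the orange handle is at about (368,191), the blue one at (268,170), the bottle at (435,184), and the trough is yawed about -10.7°. In the scene view, orange is at (171,207) and blue at (252,184). I'm moving the wrist camera above the orange hatch.

```bash
python3 - <<'E'
from workcell import env
import cv2,numpy as np
y=-10.7
for i,p in enumerate([[0.546,-0.208,0.27],[0.552,-0.16,0.27]]):
    env.goto(p,[-90,0,y])
    f=env.grab_frame("wrist");cv2.imwrite(f"pics/b_{i}.png",f["image"])
    np.save(f"b_{i}.npy",{k:v for k,v in f.items()},allow_pickle=True)
    s=env.read_state()
    print(s["clock"],s["position"],s["tool_rot"],s["joint_positions"],f["position"],f["orientation"],f["fx"])
    m=env.trace(f,"hatch_orange");print([d["score"] for d in m],[d["xyz"] for d in env.search_frame(f,"hatch_orange")])
    if m: np.save(f"b_m{i}.npy",m[0]["mask"])
E
```

```text
2.5167 [ 0.545681   -0.20870851  0.26992496] [-9.00032979e+01  1.17431049e-02 -1.07636143e+01] [-5.05544981e+00  1.64018136e+01 -9.97467552e-01  2.21475160e-03
 -7.26127318e+01 -9.57088262e+01] [ 0.47859664 -0.19673081  0.43220353] [-1.46827890e+01 -1.78830585e-02  7.93203911e+01] 277.793019318488
[0.96] [[0.5393, -0.206, 0.0745]]
2.975 [ 0.55200254 -0.16004335  0.27009466] [-9.00111988e+01 -7.07481570e-03 -1.06771590e+01] [-1.84217239e-02  1.54306249e+01 -2.32267933e+00  1.29302528e-02
 -7.22418148e+01 -1.00662681e+02] [ 0.48488322 -0.14767446  0.43236321] [-1.47024274e+01 -1.92251856e-02  7.94445127e+01] 277.793019318488
[0.91] [[0.538, -0.2083, 0.0736]]
```

View pics/b_0.png

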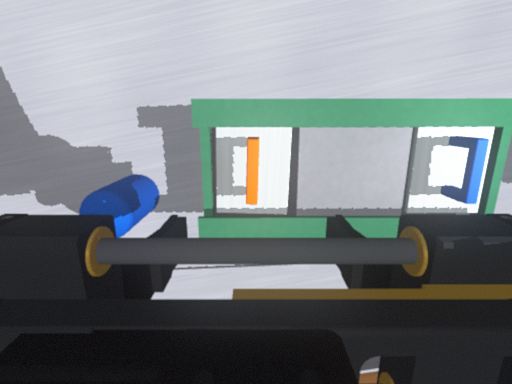

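View pics/b_1.png

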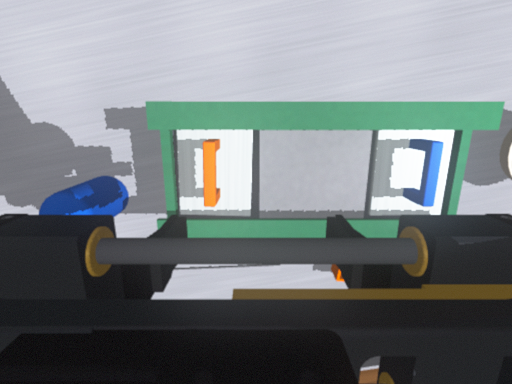

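Both views show the orange bar at about x 247-259, y 137-204 in the first and x 204-219, y 140-206 in the second. The trough edges run along the image rows. Next I measure by triangulation.

```bash
cat > h.py <<'E'
import numpy as np,cv2
from scipy.spatial.transform import Rotation as R
from scipy.optimize import least_squares
def load(i): return np.load(f"b_{i}.npy",allow_pickle=True).item()
def proj(f,P):
    Rm=R.from_euler('xyz',f["orientation"],degrees=True).as_matrix()
    c=(np.atleast_2d(P)-f["position"])@Rm
    q=np.c_[c[:,0],-c[:,1],-c[:,2]]
    return np.c_[f["cx"]+f["fx"]*q[:,0]/q[:,2],f["cy"]+f["fy"]*q[:,1]/q[:,2]]
def tri(fs,uvs,x0=(0.55,-0.2,0.1)):
    return least_squares(lambda x:np.concatenate([(proj(f,x)[0]-u) for f,u in zip(fs,uvs)]),x0)
E
python3 - <<'E'
from h import *
fs=[load(0),load(1)]
print([k for k in fs[0]])
for i,f in enumerate(fs):
    im=f["image"];hsv=cv2.cvtColor(im,cv2.COLOR_BGR2HSV)
    m=cv2.inRange(hsv,(3,150,100),(20,255,255));m[230:]=0
    n,l,st,c=cv2.connectedComponentsWithStats(m);print([(st[k].tolist(),c[k].round(1)) for k in range(1,n) if st[k][4]>50])
    z=cv2.resize(im[90:240,150:500],None,fx=2.2,fy=2.2,interpolation=cv2.INTER_NEAREST);cv2.imwrite(f"pics/c_{i}.png",z)
    z=cv2.resize(im[130:212,190:300],None,fx=7,fy=7,interpolation=cv2.INTER_NEAREST);cv2.imwrite(f"pics/d_{i}.png",z)
E
```

```text
['image', 'fx', 'fy', 'cx', 'cy', 'position', 'orientation', 'shot']
[([246, 139, 13, 65, 688], array([252.1, 170.7]))]
[([203, 140, 16, 66, 836], array([209.8, 172.6]))]
```

View pics/d_0.png

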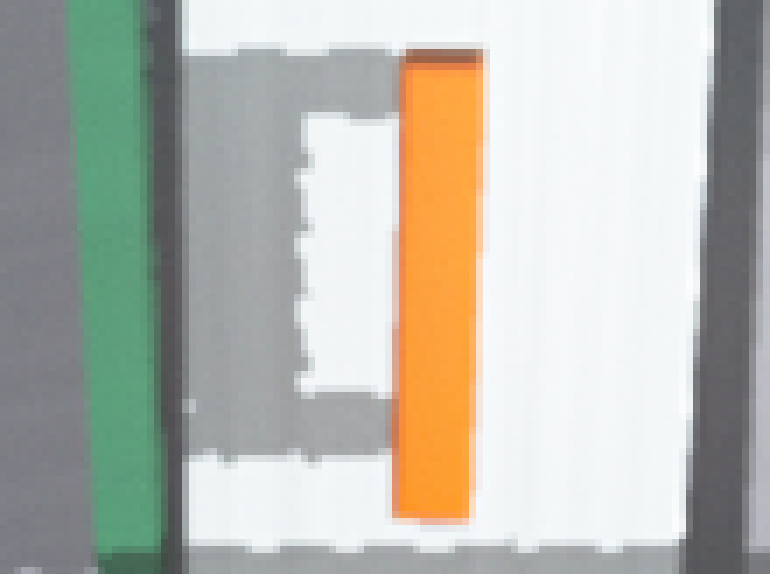

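View pics/d_1.png

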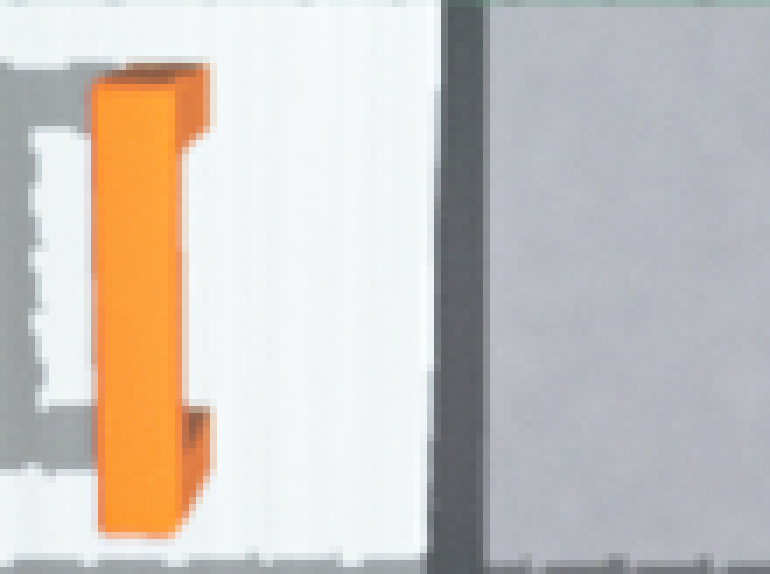

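View pics/c_0.png

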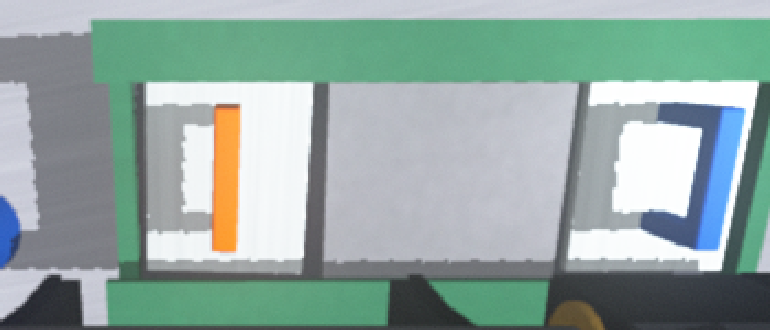

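View pics/c_1.png

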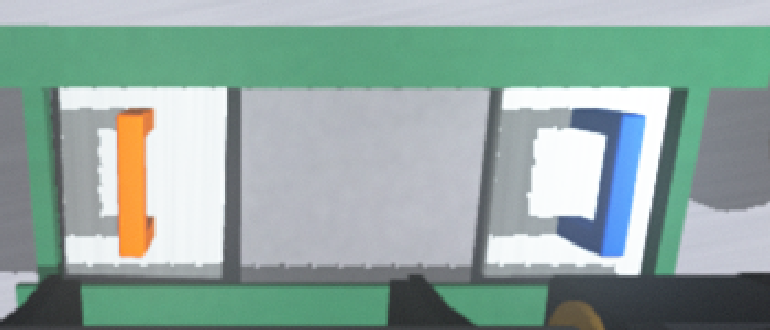

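```bash
python3 - <<'E'
from h import *
fs=[load(0),load(1)]
d=lambda X,Y:(190+X/7-.5,130+Y/7-.5)
c=lambda X,Y:(150+X/2.2-.5,90+Y/2.2-.5)
A=[d(402,63),d(482,63),d(469,522),d(392,515)];B=[d(92,85),d(177,85),d(175,537),d(99,530)]
P=[]
for a,b in zip(A,B):
    r=tri(fs,[np.array(a),np.array(b)]);P.append(r.x);print(r.x.round(4),np.abs(r.fun).max().round(2))
P=np.array(P);print("bar top centre",P.mean(0).round(4))
v=P[0]+P[1]-P[2]-P[3];print("bar yaw",np.degrees(np.arctan2(v[1],v[0])),np.linalg.norm(v)/2, np.linalg.norm(P[0]-P[1]))
# trough
pts=[(0,(83,-194,118),c(92,19)),(0,(53,-194,118),c(92,82)),(0,(-53,-194,118),c(106,281)),
(1,(83,194,118),(501,101)),(1,(53,194,118),(501,128)),(1,(83,-194,118),(147,102)),(1,(53,-194,118),(147,129)),(1,(-53,-194,118),c(17,286))]
lines=[(0,-70,c(327,90)),(0,-70,c(322,250)),(0,70,c(578,90)),(0,70,c(565,250)),(1,-70,c(241,95)),(1,-70,c(240,255)),(1,70,c(490,95)),(1,70,c(474,255))]
def T(p,q):
    a=np.radians(p[2]);q=np.atleast_2d(q)/1e3
    return np.c_[p[0]+np.cos(a)*q[:,0]-np.sin(a)*q[:,1],p[1]+np.sin(a)*q[:,0]+np.cos(a)*q[:,1],q[:,2]+p[3]]
def res(p):
    o=[]
    for i,m,u in pts:o+=list(proj(fs[i],T(p,m))[0]-u)
    for i,y,u in lines:
        l=proj(fs[i],T(p,[(-60,y,80),(60,y,80)]))
        t=(u[1]-l[0,1])/(l[1,1]-l[0,1]);o.append(l[0,0]+t*(l[1,0]-l[0,0])-u[0])
    return np.array(o)
r=least_squares(res,[.57,-.085,-10.7,0],loss='soft_l1',x_scale=[.1,.1,10,.1]);p=r.x
print("trough",p.round(4),res(p).round(1))
a=np.radians(p[2]);ct,st=np.cos(a),np.sin(a)
q=P.mean(0)[:2]-p[:2];print("bar in trough",ct*q[0]+st*q[1],-st*q[0]+ct*q[1])
np.save("trough.npy",p)
E
```

```text
[ 0.4996 -0.211   0.1191] 0.36
[ 0.5023 -0.1985  0.1137] 0.37
[ 0.5759 -0.2146  0.1199] 0.0
[ 0.5727 -0.2272  0.1187] 0.02
bar top centre [ 0.5376 -0.2128  0.1178]
bar yaw 167.61917346328096 0.07514848881489282 0.013831351614558257
trough [ 4.57800e-01 -6.76000e-02 -1.03098e+01  1.90000e-03] [ 2.100e+00  5.580e+01  3.000e-01 -2.000e-01 -1.300e+01 -1.993e+02
 -6.800e+00  5.370e+01 -1.000e+00 -6.000e-01  2.600e+00  5.420e+01
 -1.000e-01 -0.000e+00 -2.140e+01 -1.987e+02  1.200e+00  1.100e+00
  5.000e-01 -3.300e+00  2.000e-01  8.000e-01  2.000e-01  2.000e-01]
bar in trough 0.10449412486836514 -0.1285537743914565
```

```bash
python3 - <<'E'
from h import *
fs=[load(0),load(1)]
c=lambda X,Y:(150+X/2.2-.5,90+Y/2.2-.5)
pts=[(0,(-83,-194,118),c(92,19)),(0,(-53,-194,118),c(92,82)),(0,(53,-194,118),c(106,281)),
(1,(-83,194,118),(501,101)),(1,(-53,194,118),(501,128)),(1,(-83,-194,118),(147,102)),(1,(-53,-194,118),(147,129)),(1,(53,-194,118),c(17,286))]
lines=[(0,-70,c(327,90)),(0,-70,c(322,250)),(0,70,c(578,90)),(0,70,c(565,250)),(1,-70,c(241,95)),(1,-70,c(240,255)),(1,70,c(490,95)),(1,70,c(474,255))]
def T(p,q):
    a=np.radians(p[2]);q=np.atleast_2d(q)/1e3
    return np.c_[p[0]+np.cos(a)*q[:,0]-np.sin(a)*q[:,1],p[1]+np.sin(a)*q[:,0]+np.cos(a)*q[:,1],q[:,2]+p[3]]
def res(p):
    o=[]
    for i,m,u in pts:o+=list(proj(fs[i],T(p,m))[0]-u)
    for i,y,u in lines:
        l=proj(fs[i],T(p,[(-60,y,80),(60,y,80)]))
        t=(u[1]-l[0,1])/(l[1,1]-l[0,1]);o.append(l[0,0]+t*(l[1,0]-l[0,0])-u[0])
    return np.array(o)
r=least_squares(res,[.57,-.085,-10.7,0],loss='soft_l1',x_scale=[.1,.1,10,.1]);p=r.x
print("trough",p.round(4),res(p).round(1))
a=np.radians(p[2]);ct,st=np.cos(a),np.sin(a)
q=np.array([0.5376,-0.2128])-p[:2];print("bar in trough",ct*q[0]+st*q[1],-st*q[0]+ct*q[1])
np.save("trough.npy",p)
E
```

```text
trough [ 5.63100e-01 -8.67000e-02 -1.04583e+01  1.00000e-04] [-0.8  0.3  0.9  0.2  0.1  0.3  3.7 -0.8 -2.4  0.7 -2.  -1.1  0.8  0.3
 -0.6 -0.1  1.1  0.9 -0.1 -4.1  0.4  0.8 -0.2 -0.4]
bar in trough -0.00216812931246688 -0.12866588603330312
```

Trough: centre (0.563, -0.087), yaw -10.46°, and its z fits 0. Orange bar: centre (0.5376, -0.2128), yaw -12.4°, top at about 0.119, against 0.122 in the text. I'm grasping it now.

```bash
python3 - <<'E'
from workcell import env
import cv2
x,y=0.5376,-0.2128;o=[-90,0,-12.4]
env.goto([x,y,0.19],o)
print(env.move_straight([x,y,0.096],rate=0.12,force_limit=12))
print(env.gripper_to(0.0,25)); s=env.read_state()
print(s["clock"],s["position"],s["opening"],s["force"])
f=env.grab_frame("wrist");cv2.imwrite("pics/e.png",f["image"])
E
```

```text
False
False
5.6583 [ 0.5376608  -0.21265863  0.09597727] 0.1537055071819071 [0.53631779 0.5296502  0.28880898]
```

View pics/e.png

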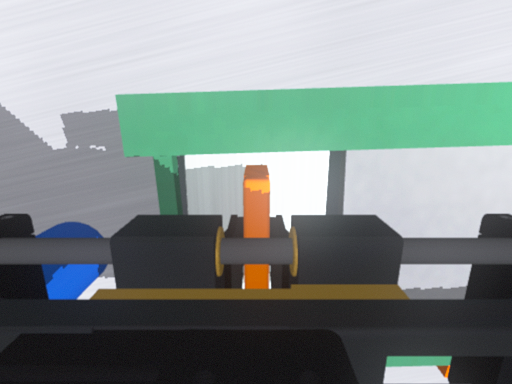

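The fingers straddle the orange bar at about (257,225), with the opening at 13.4 mm against a 14 mm bar. Now I lift it straight up and check.

```bash
python3 - <<'E'
from workcell import env
import cv2
p=env.read_state()["position"]
print(env.move_straight([0.5376,-0.2128,0.118],rate=0.05,force_limit=20))
s=env.read_state();print(s["clock"],s["position"],s["opening"],s["force"],s["wrist_torque"])
for n in("wrist","scene"):
    f=env.grab_frame(n);im=f["image"]
    if n=="scene": im=cv2.resize(im[150:290,80:300],None,fx=3.5,fy=3.5)
    cv2.imwrite(f"pics/f_{n}.png",im)
E
```

```text
False
6.3 [ 0.5374358  -0.2127269   0.11806572] 0.15664871173274542 [ 0.05474526 -0.23877085 -4.51329993] [-0.0390878   0.03467276  0.02891329]
```

View pics/f_wrist.png

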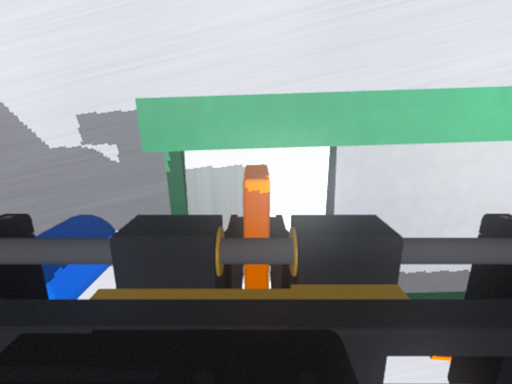

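View pics/f_scene.png

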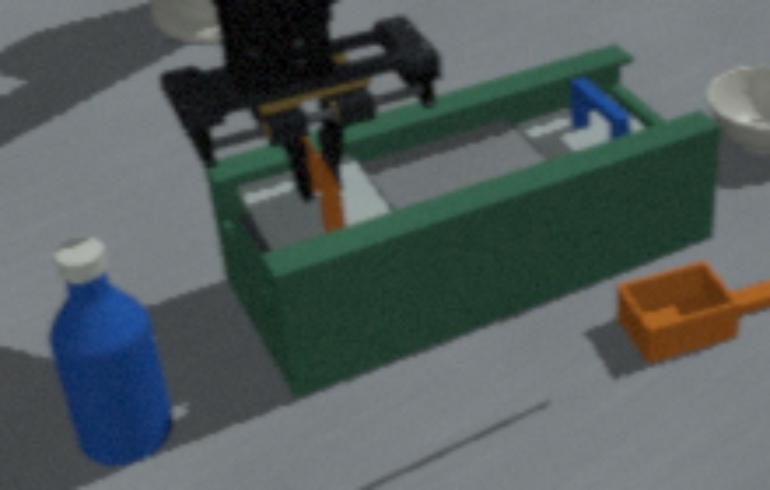

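The hatch is up 22 mm, the wrist carries 4.5 N and there is no side load. The orange plate hangs level and clear of the lips, so I slide and lower it.

```bash
python3 - <<'E'
from workcell import env
import cv2,numpy as np
x,y,yaw,_=np.load("trough.npy")
print(env.move_straight([x,y,0.118],rotation=[-90,0,yaw],rate=0.07,force_limit=15))
s=env.read_state();print(s["clock"],s["position"],s["tool_rot"],s["force"])
print(env.move_straight([x,y,0.1075],rate=0.03,force_limit=5))
s=env.read_state();print(s["clock"],s["position"],s["force"])
for n in("wrist","scene"):
    f=env.grab_frame(n);im=f["image"]
    if n=="scene": im=cv2.resize(im[150:290,80:300],None,fx=3.5,fy=3.5)
    cv2.imwrite(f"pics/g_{n}.png",im)
E
```

```text
False
8.3917 [ 0.56299386 -0.08696766  0.11799584] [-9.00038857e+01  4.50440225e-03 -1.04854837e+01] [ 0.02405826 -0.01765292 -4.71417512]
True
8.7667 [ 0.5630307  -0.08673262  0.10793772] [-1.21763339 -0.08861126  5.28450896]
```

View pics/g_wrist.png

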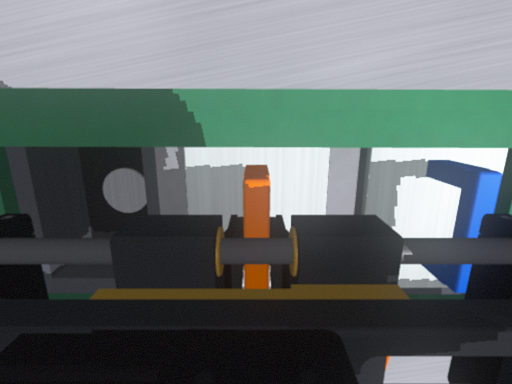

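View pics/g_scene.png

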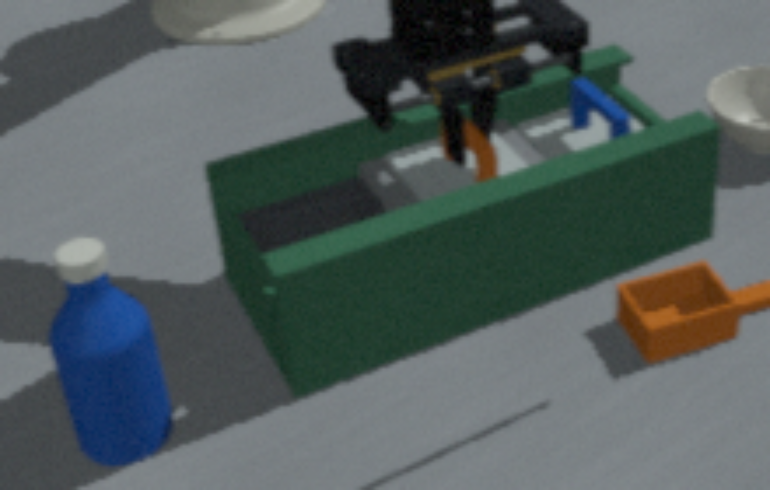

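Contact came at TCP z 0.108, which is 12 mm up as expected. The plate spans columns 184-329 on the deck (158-358), so it is centred. Release, retreat and check.

```bash
python3 - <<'E'
from workcell import env
import cv2,numpy as np
x,y,yaw,_=np.load("trough.npy")
env.gripper_to(0.5)
env.move_straight([x,y,0.25],rate=0.12,force_limit=10)
env.move_straight([x-0.03,y,0.32],rate=0.15)
env.dwell(0.3)
s=env.read_state();print(s["clock"],s["position"],s["force"])
for n in("wrist","top","scene"):
    f=env.grab_frame(n);im=f["image"]
    for t in("hatch_orange","hatch_blue","bottle"):
        print(n,t,[(d["score"],d["xyz"]) for d in env.search_frame(f,t)])
    if n=="wrist": np.save("b_9.npy",f,allow_pickle=True)
    if n=="scene": im=cv2.resize(im[150:290,80:300],None,fx=3.5,fy=3.5)
    if n=="top": im=cv2.resize(im[110:240,160:470],None,fx=2.5,fy=2.5)
    cv2.imwrite(f"pics/k_{n}.png",im)
E
```

```text
11.9833 [ 0.5330646  -0.08665931  0.31905998] [ 0.03707096  0.0854662  -0.10418453]
wrist hatch_orange [(0.92, [0.5684, -0.0875, 0.0867])]
wrist hatch_blue [(0.88, [0.5802, 0.0322, 0.0757])]
wrist bottle [(0.66, [0.549, -0.3795, 0.0923])]
top hatch_orange []
top hatch_blue []
top bottle [(0.9, [0.5442, -0.3965, 0.1205])]
scene hatch_orange [(0.75, [0.5468, -0.0943, 0.085])]
scene hatch_blue [(0.69, [0.5607, 0.0315, 0.0733])]
scene bottle [(0.83, [0.5874, -0.4063, 0.0884])]
```

View pics/k_wrist.png

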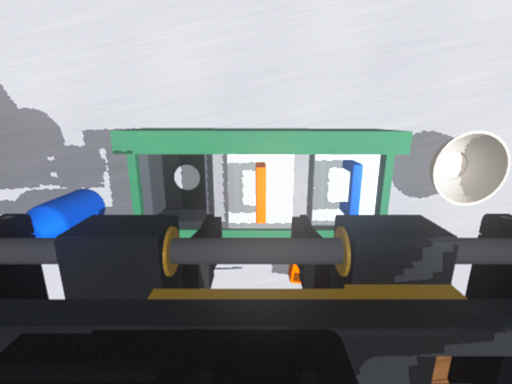

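View pics/k_top.png

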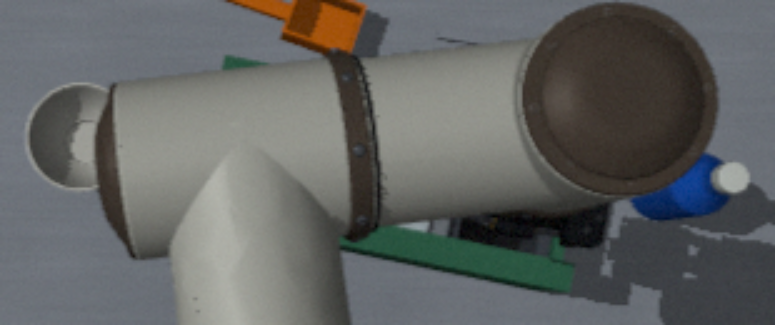

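View pics/k_scene.png

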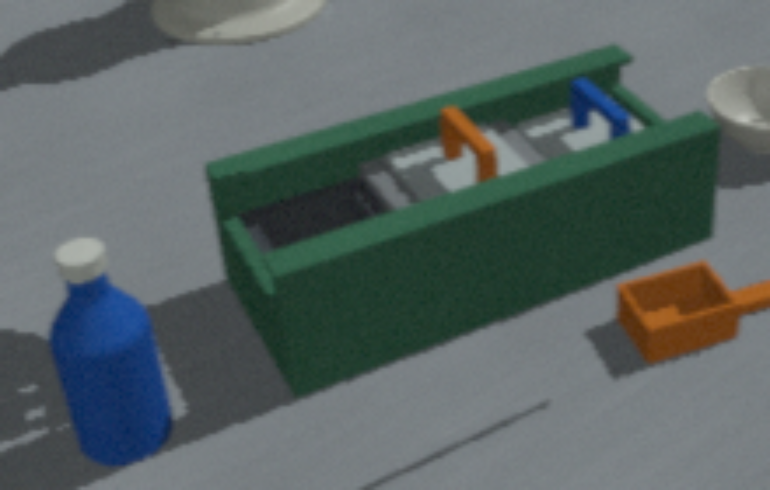

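The hatch lies flat in mid-deck: wrist view plate columns 227-295, with the deck edges at about 210 and 312. Its well is open, the blue hatch is seated, and the bottle's pixels are unchanged. One last numeric check, then I hand it in.

```bash
python3 - <<'E'
from h import *
from workcell import env
f=load(9);x,y,yaw,_=np.load("trough.npy")
a=np.radians(yaw);e=np.array([np.cos(a),np.sin(a),0]);n=np.array([-e[1],e[0],0])
o=np.array([x,y,0])
print("expected bar top corners",proj(f,[o+s*.038*e+t*.007*n+[0,0,.134] for s in(-1,1) for t in(-1,1)]).round(1).tolist())
im=f["image"];m=cv2.inRange(cv2.cvtColor(im,cv2.COLOR_BGR2HSV),(3,150,100),(20,255,255));m[230:]=0
print("orange bbox",cv2.boundingRect(m))
env.close_job()
E
```

```text
expected bar top corners [[255.5, 166.9], [266.6, 166.9], [255.6, 223.3], [266.1, 223.3]]
orange bbox (169, 167, 97, 63)
the job is handed in; nothing more can be done
```

The orange-handled hatch now lies flat in the middle of the deck between the wells, and the well it covered is open. I handed the job in at about 12 s, against the 38 s limit.

- **Lift:** I gripped the orange bar and raised the hatch straight up 22 mm. The wrist then carried about 4.5 N with almost no side force.
- **Slide and set down:** I slid it along the channels to the deck centre and lowered it. It touched down 12 mm above its seat, the expected height of the deck. Then I released it and drew the arm clear.
- **Final position:** in the wrist image the handle showed where a centred hatch should be, to about a pixel (roughly 1 mm).
- **Blue hatch and bottle:** in the scene camera both showed at the same pixels as before the slide, with the blue hatch on its seat and the bottle standing.

**Checks that failed or disagreed:**
- The arm hid both hatches from the top camera at the end, so that view found neither.
- The last colour box around the orange handle was too wide (its left edge at column 169), because it picked up other orange pixels. Only its right and top edges agree with the expected handle corners.
- The handle's height measured about 3–4 mm below the stated value; I kept the stated value for the grip.

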